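# Let the parking-brake lever down on its ratchet stand

## Task

The parking-brake lever on the stores counter is standing raised on its ratchet. Press the thumb tab of the pawl down until the pawl snaps over and stays clear of the teeth, then push the lever down by its hand pad until it lies fully down on its stop, leaving the pawl clear. Do not lift the lever or work it against the teeth, and leave the other parts on the counter where they are.

Things in the scene. Friction and masses are not known exactly. Their poses are not given: they have to be found in the camera images.
- brake_set: Fixed steel base plate, 300 x 100 x 8 mm, flat on the counter, x -120 to 180 mm. Origin on the counter straight below the lever's hinge; x the way the lever reaches, y to the left of it, z up. A grey upright cheek (y -26 to -20 mm) carries both pivots: 108 mm high at x -30 to 30 mm, 186 mm high at x -80 to -48 mm. Open on the +y side.
- lever_hinge (a point): Centre of the lever's hinge, on the brake set's axis 85 mm above the counter; the hinge line runs along the set's y. The lever swings in the upright plane y = 0 of the set.
- lever (a joint): Lever angle above level, rad: 0 = fully down on its stop post (hard stop); starts at 0.5 to 0.85. Stiff hinge: with the pawl clear it stays where it is left and takes about 3 to 8 N downward at the pad to move. With the pawl in the teeth, ordinary pushing (under 40 N) sends it down no more than one click (0.09 rad, about 18 mm at the pad).
- pad_top (a point): Centre of the upper face of the lever's flat rubber hand pad (90 mm along the lever, 46 mm wide, 20 mm thick): 205 mm out along the lever from the hinge, 10 mm above its centre line. x axis out along the lever, z axis square to the face. The pad spans 160 to 250 mm from the hinge; a bar 14 mm wide, 22 mm deep joins it to the hinge.
- stop_post (a point): Centre of the rubber-topped top face of the fixed stop post (30 x 32 mm) under the lever's bar, 130 mm from the hinge, 73 mm above the counter.
- pawl (a joint): Pawl angle, rad: 0 to 0.06 = nose in the teeth, 0.45 = thrown fully clear (hard stop). Grows as the tab is pressed down. Toggle spring: below 0.2 it springs back into the teeth; beyond 0.2 it snaps to 0.45 and stays. Pressing takes about 3 to 5 N at the tab, falling to nothing at 0.2.
- pawl_pivot (a point): Pivot of the pawl, 64.5 mm behind the lever's hinge (set's x = -64.5 mm), 170 mm above the counter, axis along the set's y. The pawl's arm hangs 85 mm down from it to the toothed sector (65 mm radius) on the lever's hinge. The toggle's spring strut lies level behind the pivot, on the cheek's outer side (x -125 to -64 mm, y -39 to -20 mm, up to 181 mm high).
- tab_top (a point): Point on the upper face of the pawl's thumb tab, a steel plate 50 x 36 x 6 mm (set's y -10 to 26 mm) reaching from the pivot towards the lever. The point is on the tab's centre line, 36 mm beyond the pivot, at first about 187 mm above the counter. The tab rises at 0.22 rad when in the teeth and slopes down 0.23 rad when clear, the point then 17 mm lower.
- oil_filter: Bystander: upright white oil filter, 66 mm across, 80 mm high, loose. Origin at the centre of its underside.
- bearing: Bystander: steel bearing ring lying flat, 62 mm across, 30 mm bore, 20 mm high, loose. Origin at the centre of its underside.
- carton: Bystander: small carton 70 x 50 x 45 mm, loose. Origin at the centre of its underside.

How it is judged (in metres and radians):
On the way, in this order (a step that is already met when the one before it is completed fails the run):
1. the pawl is thrown clear of the teeth while the lever still stands raised (value of joint pawl above 0.35 rad and value of joint lever above 0.3 rad), for 0.2 s.
2. the lever is pushed fully down (value of joint lever below 0.04 rad), for 0.2 s.
At the end, for the whole second after the job is handed in: The lever is fully down (within 0.04 rad, 8 mm at the pad, of its stop), the pawl is still clear of the teeth (beyond 0.35 rad) and the bystanders are at rest (value of joint lever below 0.04 rad and value of joint pawl above 0.35 rad and linear speed of each of oil_filter, bearing, carton below 0.02 m/s); the robot touches nothing.
It fails at once if the lever is worked more than a click against or over the teeth, or lifted, while the pawl is in them (pad moved over 35 mm with the pawl under 0.2 rad) (distance of pad_top from where it was at the start of the episode above 0.035 m and value of joint pawl below 0.2 rad).
It fails at once if the lever is lifted above its raised positions (over 0.95 rad) (value of joint lever above 0.95 rad).
It fails at once if a bystander is moved by more than 20 mm (distance of any of oil_filter, bearing, carton from where it was at the start of the episode above 0.02 m).
It also fails if it takes over 48 s, if anything falls off the work surface, if the arm or the gripper's body presses on something with over 40 N, if the wrist force passes 120 N, or if a joint passes its speed limit or range.

## Robot

A 7-joint arm with a two-finger parallel gripper is mounted at the origin on the work surface. World frame = base frame: x ahead of the robot, y to its left, z up, the work surface at z = 0. Lengths are in mm, angles in rad, forces in N, time in s.
With the tool pointing down it reaches from about 400 to 925 mm from the base axis. Payload 5.6 kg.
Tool frame: the origin (TCP) lies at the very end of the fingers, on their centre line; the grasp point (between the pads) lies behind it (grasp_offset is the z of the grasp point in the tool frame, in mm); z points along the fingers, y is the line along which they close (so a half turn about z gives the same grasp; the last joint's range is limited). The gripper opens to 85 mm and grips with 20 to 120 N. Pads are 22 mm wide; open, the fingers measure 114 mm over their backs; the gripper's body (76 mm by 85 mm) begins 54 mm behind the grasp point. The pads swing forward as they close: fully open they stand 13 mm farther back than shut.
Start: joints at [1.128, 0.468, -0.012, 1.603, 0.006, 1.071, -0.056], TCP at [252.963, -598.764, 231.29] pointing down, gripper open.
Joint ranges: [-2.53, 2.53], [-0.31, 2.02], [-1.57, 1.55], [0.28, 2.44], [-1.29, 4.43], [0.15, 1.84], [-2.92, 2.92]. Speed limits (rad/s): [2.57, 2.57, 3.14, 3.14, 3.14, 3.14, 3.14].

## Interface

Orientations are given as a 3x3 rotation matrix whose columns are the frame's x, y, z axes.
In Python, from plant import * gives the robot as it stands.
- The arm moves only by the shell command python3 -m handwheel 'ROWS' [FORCE]. ROWS is JSON, a list of rows, each a list of 7 numbers: the opening, from -1 (shut) to 1 (fully open), so that 0 is half open, then the shift along the tool's x, y, z in mm, then the turn, a rotation vector about the tool's x, y, z in degrees. A call has 1 to 12 rows; each row shifts and turns the commanded pose from where the row before left it, along the tool's axes as they then stand; what a row does not reach is not made up. A row lasts 1/8 s, in which the tool goes at most 62.5 mm and 10.7 degrees, less where a joint would pass 70% of its speed; a pose out of reach is approached as far as the arm can. A call with a gripper value outside its range is refused whole. The fingers move at their own pace and stop on an object; FORCE is the grip in N (left out, the last holds). Time passes only in rows, so rows that do not move let the fingers close. It gives the time, the measured TCP pose, the force, the opening and the grip force at its end, in the units of the state.
- get_state(): the state, without advancing time (a new reading comes with each control period).
- capture(name): name is "scene" or "top" or "wrist"; returns the picture (420x560x3 uint8, blue, green, red); there is no depth.
- calibration(name): a dict with "mtx" (3x3 intrinsics, pixels), "world_from_camera" (4x4, takes a point from camera to world coordinates). Camera axes: x right, y down, z forward; pixel columns grow to the right and rows downward; lengths in mm; the calibration is good to about 2 mm. A picture is of the moment at which its call begins: read the wrist's pose just before it. calibration takes no time and is no camera call; for the wrist camera it gives the pose at the moment of the call.
- job_done(): hands the job in; it is judged then, once.
The state is a dict: "time_s": time; "joint_positions": joint angles; "joint_velocities": joint speeds; "effort": joint torques, N m; "eef_pos": TCP position; "orientation": TCP orientation; "contact_force": force on the tool from outside, world axes, zero at the start; "ft_torque": the same for the moment, N m; "finger_gap": finger opening in mm; "finger_force": force on a finger pad.
Only numpy, scipy, OpenCV 4.12 (cv2) and the standard library are available. Lean on these libraries where they do the work, as an engineer would, in place of code of your own. Each camera call takes 0.05 s, during which the arm holds its last target. There are 200 camera calls.

## Working session

There is one attempt and no reset: what is moved stays moved. The work goes in short steps, Python scripts to look and compute and a shell command to move; the robot and the scene stay as the last step left them, time stands still between calls to the robot, and variables do not carry over. Pictures are saved under pics/ and viewed, at most 10 in all, crops included, and the job is handed in when it is done.

```bash
mkdir -p pics; python3 - <<'E'
from plant import *
import cv2
for n in("scene","top"):
    cv2.imwrite(f"pics/{n}0.png",capture(n)); c=calibration(n); print(n,c)
s=get_state();print(s)
E
```

```text
scene {'mtx': array([[391.81625734,   0.        , 278.97616676],
       [  0.        , 391.81625734, 202.55285281],
       [  0.        ,   0.        ,   1.        ]]), 'world_from_camera': array([[ 4.02349678e-01,  6.64463105e-01, -6.29764653e-01,
         1.10197586e+03],
       [ 9.15397573e-01, -2.82434195e-01,  2.86841783e-01,
        -1.47012158e+02],
       [ 1.27287091e-02, -6.91895734e-01, -7.21885221e-01,
         7.15835577e+02],
       [ 0.00000000e+00,  0.00000000e+00,  0.00000000e+00,
         1.00000000e+00]])}
top {'mtx': array([[390.28835325,   0.        , 278.59498991],
       [  0.        , 390.28835325, 207.72321021],
       [  0.        ,   0.        ,   1.        ]]), 'world_from_camera': array([[-6.60444025e-03, -9.81429671e-01,  1.91708589e-01,
         4.78173882e+02],
       [-9.99976845e-01,  6.16740619e-03, -2.87630253e-03,
         1.16407517e+02],
       [ 1.64054390e-03, -1.91723146e-01, -9.81447678e-01,
         8.37523300e+02],
       [ 0.00000000e+00,  0.00000000e+00,  0.00000000e+00,
         1.00000000e+00]])}
{'time_s': 0.1, 'joint_positions': array([ 1.12799764,  0.4683258 , -0.011612  ,  1.60354834,  0.00598592,
        1.07140999, -0.05629254]), 'joint_velocities': array([ 0.00138491, -0.00115166,  0.00093925, -0.0020949 ,  0.00071093,
        0.00091381,  0.00046627]), 'effort': array([ 7.16516133e-04, -5.33513975e+01,  2.13901000e-02, -2.51965392e+01,
        1.14775531e-02,  4.30121290e-03,  3.25804706e-05]), 'eef_pos': array([ 252.74771999, -598.28694438,  230.40282507]), 'orientation': array([[ 9.21160921e-01,  3.89181208e-01, -7.37405646e-04],
       [ 3.89181894e-01, -9.21159732e-01,  1.48367083e-03],
       [-1.01851580e-04, -1.65368452e-03, -9.99998627e-01]]), 'contact_force': array([-0.25564782,  0.17141502,  0.01156032]), 'ft_torque': array([-0.00144623,  0.04993281, -0.04722548]), 'finger_force': 0.0, 'finger_gap': 85.28154947409276}
```

View pics/scene0.png

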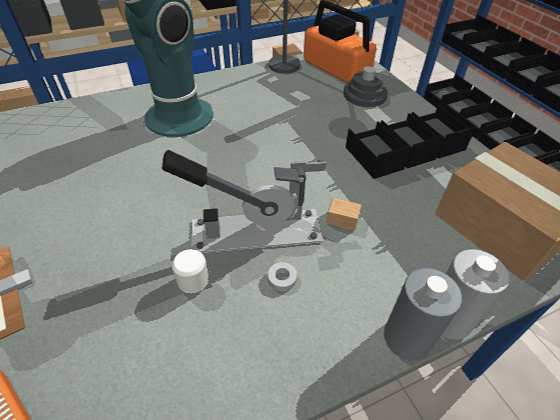

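View pics/top0.png

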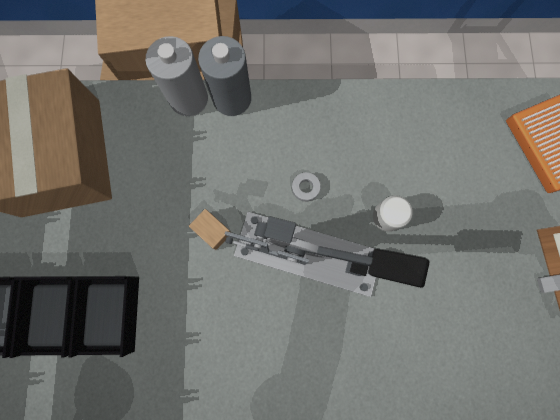

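The lever set lies mid-counter and reaches towards world -y. The tab is the dark plate at about (280,230) in the top view, the pad is at (400,268), and the cheek is on the robot's side. I'll enlarge both views.

```bash
python3 - <<'E'
import cv2
a=cv2.imread("pics/top0.png")[195:305,220:440];cv2.imwrite("pics/topc.png",cv2.resize(a,None,fx=3.6,fy=3.6,interpolation=2))
a=cv2.imread("pics/scene0.png")[140:260,150:340];cv2.imwrite("pics/scc.png",cv2.resize(a,None,fx=4,fy=4,interpolation=2))
E
```

```text
(no output)
```

View pics/topc.png

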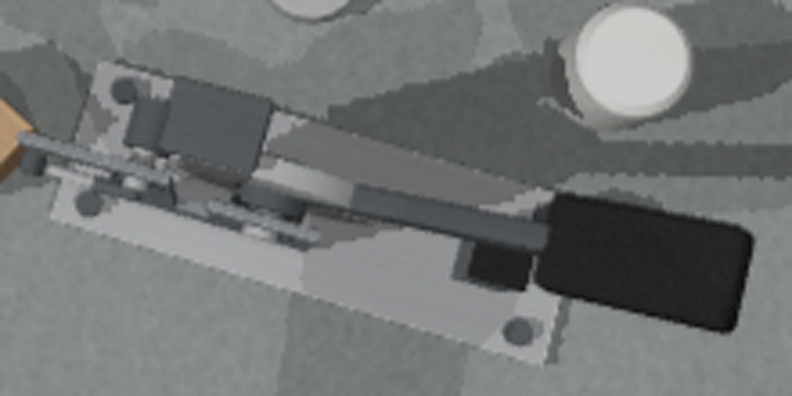

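View pics/scc.png

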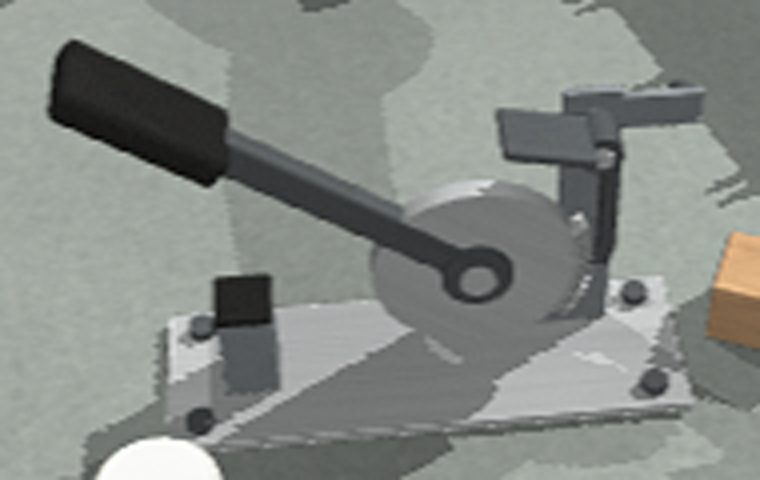

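The top crop shows plate corners at (100,60), (52,218) and (545,365), and the pad's far edge at (752,235)-(733,332). The scene crop shows plate corners at (168,318), (663,278) and (690,405). I'll fit the pose and the lever angle to these.

```bash
cat > h.py <<'E'
from plant import *
import numpy as np
from scipy.optimize import least_squares
def proj(n,P):
    c=calibration(n);T=np.linalg.inv(c["world_from_camera"]);p=T[:3,:3]@P+T[:3,3];u=c["mtx"]@p;return u[:2]/u[2]
def W(s,p):
    x,y,a=s[:3];c,d=np.cos(a),np.sin(a);return np.array([x+c*p[0]-d*p[1],y+d*p[0]+c*p[1],p[2]])
def L(q,r,y,h):return np.array([r*np.cos(q)-h*np.sin(q),y,85+r*np.sin(q)+h*np.cos(q)])
def Tb(b,r,y,h=17/1.0):  # tab: 36 out -> z 187 at b=.22
    h=(187-170-36*np.sin(.22))/np.cos(.22) if False else h
    return np.array([-64.5+r*np.cos(b)-h*np.sin(b),y,170+r*np.sin(b)+h*np.cos(b)])
E
python3 - <<'E'
from h import *
t=lambda u,v:np.array([220+u/3.6,195+v/3.6]); s=lambda u,v:np.array([150+u/4,140+v/4])
f=lambda *p:(lambda q:np.array(p,float)); l=lambda r,y,h:(lambda q:L(q,r,y,h))
O=[("top",t(100,60),f(-120,50,8)),("top",t(52,218),f(-120,-50,8)),("top",t(545,365),f(180,-50,8)),
("scene",s(168,318),f(180,-50,8)),("scene",s(663,278),f(-120,-50,8)),("scene",s(690,405),f(-120,50,8)),
("top",t(752,235),l(250,23,10)),("top",t(733,332),l(250,-23,10)),("scene",s(60,45),l(250,0,10)),("top",t(645,262),l(205,0,10))]
R=lambda v:np.concatenate([proj(n,W(v,g(v[3])))-u for n,u,g in O])
r=least_squares(R,[500,0,-1.6,.6],x_scale=[100,100,1,1]);v=r.x;print(v);print(r.fun.reshape(-1,2).round(1))
np.save("fit.npy",v)
b=.22;h=(17-36*np.sin(b))/np.cos(b);print("h",h)
for y in(-10,26):
  P=W(v,Tb(b,50,y,h));print("tab tip",y,P,((proj("top",P)-[220,195])*3.6).round(),((proj("scene",P)-[150,140])*4).round())
print("hinge",((proj("scene",W(v,[0,7,85]))-[150,140])*4).round(),"tab",W(v,Tb(b,36,8,h)),"pad",W(v,L(v[3],205,0,10)),W(v,L(0,205,0,10)))
for n,u,z in(("top",(396,211),80),("top",(306,187),20),("top",(209,229),45)):
    c=calibration(n);T=c["world_from_camera"];d=T[:3,:3]@np.linalg.inv(c["mtx"])@[*u,1];P=T[:3,3]+d*(z-T[2,3])/d[2];a=v[2];e=P[:2]-v[:2];print(P.round(),"set",(e[0]*np.cos(a)+e[1]*np.sin(a)).round(),(-e[0]*np.sin(a)+e[1]*np.cos(a)).round())
E
```

```text
[549.84640277  77.71850252  -1.87556734   0.65695203]
[[ 1.6 -0.7]
 [ 0.4 -0.2]
 [ 0.9  1.7]
 [-0.3 -1.9]
 [-1.  -0.8]
 [-0.2 -0.8]
 [ 0.5 -1.7]
 [-1.1  1.1]
 [ 0.4  2.5]
 [-1.9 -0.7]]
h 9.369563959164601
tab tip -10 [545.63352589  97.65110467 190.05521472] [248. 171.] [503. 103.]
tab tip 26 [579.97449072  86.8484136  190.05521472] [271.  97.] [511. 151.]
hinge [473. 270.] tab [566.9037989  105.28269358 187.        ] pad [502.96761793 -71.30572588 218.11333097] [ 488.33107862 -117.83421388   95.        ]
[ 618. -118.   80.] set 166.0 124.0
[683.  55.  20.] set -18.0 134.0
[590. 257.  45.] set -183.0 -16.0
```

The fit is consistent: residuals are 2 px or less, and the predicted tab tip corners match the picture. Lever is at about 0.657 rad. Bystanders are clear of the working area. Next I'll move over the tab with the gripper shut.

```bash
python3 -m handwheel '[[-1,0,0,-40,0,0,0],[-1,0,0,-40,0,0,0],[-1,40,-37,0,0,0,0],[-1,40,-37,0,0,0,0],[-1,40,-37,0,0,0,0],[-1,40,-37,0,0,0,0],[-1,40,-37,0,0,0,0],[-1,40,-37,0,0,0,0],[-1,40,-37,0,0,0,0],[-1,40,-37,0,0,0,0],[-1,40,-37,0,0,0,0],[-1,40,-37,0,0,0,0]]'
python3 -m handwheel '[[-1,40,-37,0,0,0,0],[-1,40,-37,0,0,0,0],[-1,40,-37,0,0,0,0],[-1,40,-37,0,0,0,0],[-1,0,0,0,0,0,-10],[-1,0,0,0,0,0,-10],[-1,0,0,0,0,0,-10],[-1,0,0,0,0,0,-10],[-1,0,0,0,0,0,-9.5],[-1,0,0,0,0,0,0]]'
python3 -c "
from h import *
s=get_state();print(s['joint_positions'].round(2));R=s['orientation'];v=np.load('fit.npy');print(R.T@(W(v,[-26,13,215])-s['eef_pos']))"
```

```text
time_s: 1.6
eef_pos: [477.7, -100.7, 311.2]
orientation: [[0.921, 0.389, -0.0], [0.389, -0.921, -0.0], [-0.0, 0.0, -1.0]]
contact_force: [1.0, -1.3, -0.5]
finger_gap: 0.1
finger_force: 0.0
time_s: 2.85
eef_pos: [567.0, 96.1, 310.8]
orientation: [[0.304, 0.953, -0.001], [0.953, -0.304, 0.0], [-0.0, -0.001, -1.0]]
contact_force: [0.9, 0.4, -0.1]
finger_gap: -0.3
finger_force: 0.0
[ 0.29  0.35 -0.65  1.67  0.22  1.2  -0.72]
[ 3.31156751  2.21186696 95.79052041]
```

```bash
python3 -m handwheel '[[-1,3,2,50,0,0,0],[-1,0,0,40,0,0,0],[-1,0,0,20,0,0,0],[-1,0,0,0,0,0,0]]'
python3 - <<'E'
from plant import *
import cv2
a=capture("scene")[100:240,200:350];cv2.imwrite("pics/s1.png",cv2.resize(a,None,fx=4,fy=4,interpolation=2))
E
```

```text
time_s: 3.35
eef_pos: [569.5, 98.5, 200.3]
orientation: [[0.303, 0.953, -0.002], [0.953, -0.303, -0.0], [-0.001, -0.002, -1.0]]
contact_force: [0.5, 0.4, 0.3]
finger_gap: -0.2
finger_force: 0.0
```

View pics/s1.png

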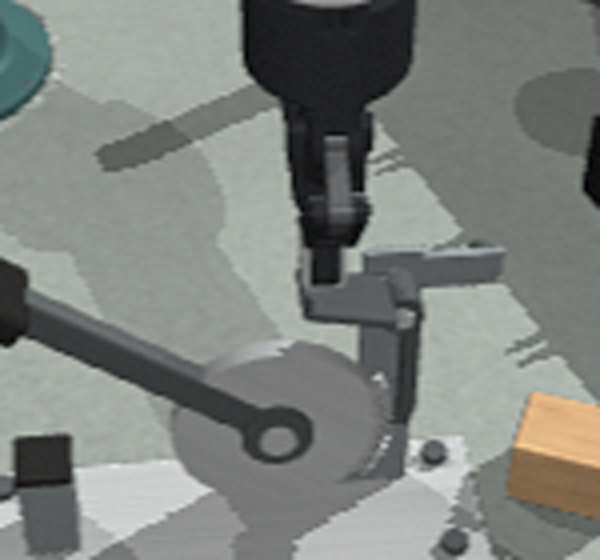

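The shut fingers end at about (325,285), just above the tab near its tip, clear of the cheek and strut. Pressing now.

```bash
python3 -m handwheel '[[-1,3,3,6,0,0,0],[-1,0,0,3,0,0,0],[-1,0,0,3,0,0,0],[-1,0,0,3,0,0,0],[-1,0,0,3,0,0,0]]'
python3 -m handwheel '[[-1,0,0,3,0,0,0],[-1,0,0,3,0,0,0],[-1,0,0,2,0,0,0],[-1,0,0,0,0,0,0],[-1,0,0,0,0,0,0]]'
```

```text
time_s: 4.03
eef_pos: [574.0, 100.1, 183.4]
orientation: [[0.303, 0.953, 0.001], [0.953, -0.303, -0.001], [-0.0, 0.001, -1.0]]
contact_force: [-0.0, -1.3, 2.5]
finger_gap: 0.1
finger_force: 0.9
time_s: 4.65
eef_pos: [573.8, 100.7, 175.3]
orientation: [[0.302, 0.953, 0.0], [0.953, -0.302, 0.0], [0.0, -0.0, -1.0]]
contact_force: [0.4, -0.8, 0.0]
finger_gap: 0.0
finger_force: 0.0
```

```bash
python3 -m handwheel '[[-1,0,0,-30,0,0,0],[-1,0,0,-50,0,0,0],[-1,0,0,-40,0,0,0],[-1,0,0,0,0,0,0]]'
python3 - <<'E'
from h import *
import cv2
a=capture("scene")[140:260,150:340];cv2.imwrite("pics/s2.png",cv2.resize(a,None,fx=4,fy=4,interpolation=2))
s=get_state();R=s['orientation'];v=np.load('fit.npy')
P=W(v,L(v[3],205,0,10));print(s['eef_pos'],P,R.T@(P-s['eef_pos']))
E
```

```text
time_s: 5.15
eef_pos: [575.6, 101.4, 299.1]
orientation: [[0.302, 0.953, 0.007], [0.953, -0.302, 0.001], [0.003, 0.007, -1.0]]
contact_force: [0.6, -0.4, -0.8]
finger_gap: 0.0
finger_force: 0.0
[574.42214542 100.78233581 296.74507746] [502.96761793 -71.30572588 218.11333097] [-185.71762485  -16.30180209   78.39781311]
```

View pics/s2.png

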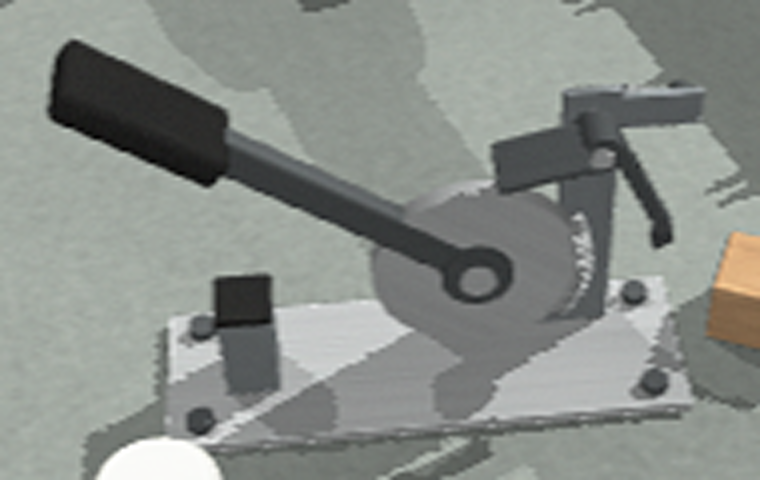

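The pawl now hangs clear of the sector, with its arm swung to (660,235) and the tab sloping down. The lever has not moved. Next I'll go over the pad and push.

```bash
python3 -m handwheel '[[-1,-47,-4,0,0,0,0],[-1,-47,-4,0,0,0,0],[-1,-47,-4,0,0,0,0],[-1,-47,-4,0,0,0,0],[-1,0,0,30,0,0,0],[-1,0,0,30,0,0,0],[-1,0,0,0,0,0,0]]'
python3 -m handwheel '[[-1,0,0,5,0,0,0],[-1,-1,0,5,0,0,0],[-1,-2,0,8,0,0,0],[-1,-2,0,8,0,0,0],[-1,-2,0,8,0,0,0]]'
```

```text
time_s: 6.08
eef_pos: [499.4, -73.8, 232.4]
orientation: [[0.302, 0.953, -0.007], [0.953, -0.302, 0.002], [-0.0, -0.007, -1.0]]
contact_force: [-0.2, 0.1, -0.1]
finger_gap: -0.1
finger_force: 0.0
time_s: 6.7
eef_pos: [501.4, -80.9, 203.1]
orientation: [[0.302, 0.953, 0.004], [0.953, -0.302, -0.002], [-0.0, 0.005, -1.0]]
contact_force: [-1.2, -0.3, 8.3]
finger_gap: 0.2
finger_force: 3.2
```

Pushing at about 8 N with the lever moving. Going on down.

```bash
python3 -m handwheel '[[-1,-3,0,10,0,0,0],[-1,-3,0,10,0,0,0],[-1,-3,0,10,0,0,0],[-1,-3,0,10,0,0,0],[-1,-3,0,10,0,0,0],[-1,-3,0,10,0,0,0],[-1,-2,0,10,0,0,0],[-1,-2,0,10,0,0,0],[-1,-1,0,8,0,0,0],[-1,0,0,5,0,0,0],[-1,0,0,5,0,0,0]]'
```

```text
time_s: 8.07
eef_pos: [494.0, -104.5, 104.6]
orientation: [[0.303, 0.953, 0.003], [0.953, -0.303, -0.003], [-0.002, 0.004, -1.0]]
contact_force: [-1.0, -4.6, 7.1]
finger_gap: 0.1
finger_force: 3.2
```

```bash
python3 -m handwheel '[[-1,0,0,3,0,0,0],[-1,0,0,3,0,0,0],[-1,0,0,2,0,0,0],[-1,0,0,0,0,0,0]]'
```

```text
time_s: 8.57
eef_pos: [493.9, -104.1, 96.4]
orientation: [[0.303, 0.953, 0.003], [0.953, -0.303, -0.002], [-0.001, 0.003, -1.0]]
contact_force: [-0.2, -2.9, 5.5]
finger_gap: 0.3
finger_force: 2.3
```

```bash
python3 -m handwheel '[[-1,0,0,2,0,0,0],[-1,0,0,1,0,0,0],[-1,0,0,0,0,0,0]]';python3 -m handwheel '[[-1,0,0,1,0,0,0],[-1,0,0,0,0,0,0]]'
```

```text
time_s: 8.95
eef_pos: [494.0, -104.1, 94.9]
orientation: [[0.303, 0.953, 0.002], [0.953, -0.303, -0.004], [-0.003, 0.003, -1.0]]
contact_force: [-5.3, -4.2, 20.6]
finger_gap: -0.2
finger_force: 10.4
time_s: 9.2
eef_pos: [494.0, -104.1, 94.8]
orientation: [[0.303, 0.953, 0.002], [0.953, -0.303, -0.004], [-0.003, 0.004, -1.0]]
contact_force: [-8.2, -3.6, 30.0]
finger_gap: -0.1
finger_force: 14.8
```

The lever is on its stop: z is 94.9 as expected, and the force jumps to 30 N with no more travel. Retreating and checking.

```bash
python3 -m handwheel '[[-1,0,0,-10,0,0,0],[-1,0,0,-50,0,0,0],[-1,0,0,-60,0,0,0],[-1,0,0,-60,0,0,0],[-1,0,0,0,0,0,0],[-1,0,0,0,0,0,0]]'
python3 - <<'E'
from plant import *
import cv2
a=capture("scene")[140:300,150:350];cv2.imwrite("pics/s3.png",cv2.resize(a,None,fx=3.7,fy=3.7,interpolation=2))
E
```

```text
time_s: 9.95
eef_pos: [492.2, -102.2, 270.9]
orientation: [[0.302, 0.953, -0.0], [0.953, -0.302, -0.0], [-0.0, -0.0, -1.0]]
contact_force: [-0.1, -0.1, -0.4]
finger_gap: -0.0
finger_force: 0.0
```

View pics/s3.png

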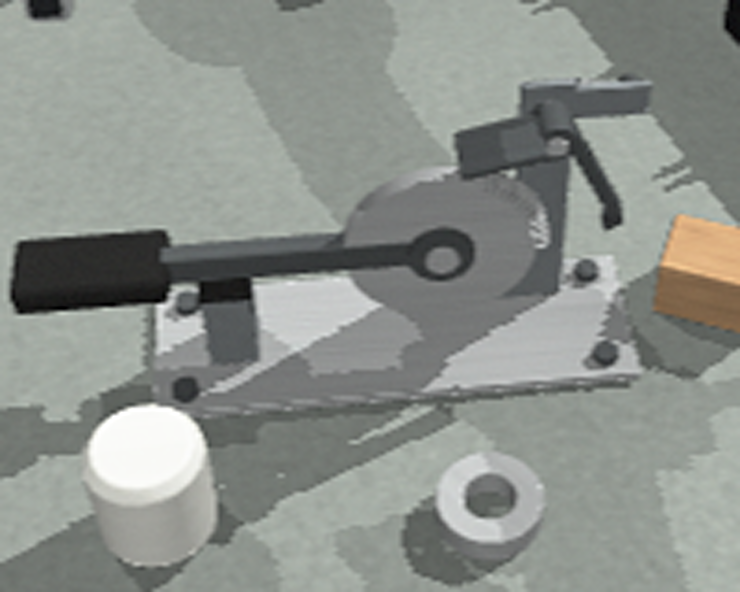

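The lever lies on its post (about (228,285)), the pawl is still clear at (612,215), the bystanders haven't moved, and the arm is free.

```bash
python3 -c "
from plant import *
print(job_done())"
```

```text
the job is handed in; nothing more can be done
None
```

I threw the pawl clear, then pushed the lever fully down onto its stop. The last picture shows the pawl still clear and the other parts where they were, and I handed the job in at about 10 s; no verdict came back.

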